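Swing the inspection lens over the gear

TASK

On this measuring-room bench, swing the round lens over the little brass gear by turning the ball knob on top of the lens's own stand, so that the gear sits centrally under the lens. Turn it only by the ball, do not push on the lens or its arm, and leave the other stand with the square metal shade as it is. Let go at the end.

Things in the scene. Friction and masses are not known exactly. Their poses are not given: they have to be found in the camera images.
- lens_ball (a point): Centre of the smooth black ball knob (44 mm sphere) atop the lens stand, 115 mm above the table on the vertical turning axis. Lens and arm turn with it one to one, either way; needs about 0.25 N m, stays where left. Slippery: grip across its widest part, level with its centre, at 50 N or more. Below: 12 mm stem, then hub and arm, nothing higher than 75 mm. Foot: 84 mm disc. The other stand has the same ball.
- lens: Round lens: clear glass in a black ring, 63 mm across, at the end of a flat aluminium arm. Origin at the lens centre, 64 mm above the table and 120 mm from the knob's axis; x points straight away from that axis, z up. The arm can swing 100 degrees to either side of its stand's middle direction; the gear always lies within that.
- gear_stage: Brass gear (45 mm over its teeth) on a fixed aluminium disc 56 mm across; 34 mm high in all. Origin on the table under its centre, z up. It stands 120 mm (within 10) from the lens knob's axis, 30 to 85 degrees to the left or right of where the lens starts. A like disc with a brass hexagon bolt stands on the other side: not the target.
- shade: Square dark steel plate, 56 x 56 x 5 mm, on the arm of the other stand, which is to be left alone. Origin at the plate's centre, 64 mm above the table; x points away from that stand's turning axis, 120 mm off, whose ball has its centre 115 mm above the table.

How it is judged:
By the outcome, as a careful person would: the job done as asked, in the order asked, and still so for the second after the job is handed in, with the robot touching nothing.
It also fails if it takes over 29 s, if anything falls off the work surface, if the arm or the gripper's body presses on something with over 40 N, if the wrist force passes 120 N, or if a joint passes its speed limit or range.

ROBOT

A 6-joint arm with a two-finger parallel gripper is mounted at the origin on the work surface. World frame = base frame: x ahead of the robot, y to its left, z up, the work surface at z = 0. Lengths are in m, angles in degrees, forces in N, time in s.
With the tool pointing down it reaches from about 0.25 to 0.725 m from the base axis. Payload 9.7 kg.
Tool frame: the origin (TCP) lies midway between the tips of the shut fingers; the grasp point (between the pads) lies 19 mm behind it (grip_point_offset is the distance from the TCP to the grasp point, in m); y points along the fingers, z is the direction in which the jaws open and shut, and the axes are right-handed (so a half turn about y gives the same grasp; the last joint's range is limited). The gripper opens to 85 mm and grips with 20 to 120 N. Pads are 22 mm wide; open, the fingers measure 114 mm over their backs; the gripper's body (76 mm by 85 mm) begins 54 mm behind the grasp point. The pads swing forward as they close: fully open they stand 13 mm farther back than shut.
Start: joints at [72.078, 4.979, 10.078, 95.1, 0, 90], TCP at [0.169, 0.523, 0.231] pointing down, gripper open.
Joint ranges: [-179.16, 179.16], [-48.56, 103.87], [-65.8, 70.77], [-126.05, 130.52], [-82.76, 87.17], [-180, 180]. Speed limits (degrees/s): [127.2, 127.2, 147.25, 180, 180, 180].

INTERFACE

Orientations are given as [roll, pitch, yaw] about the fixed x, y, z axes, in that order (R = Rz(yaw) Ry(pitch) Rx(roll)).
In Python, from workcell import get_obs, camera, job_done, grip_point_offset gives the robot as it stands.
- The arm moves only by the tool move_arm, never from a script. Its argument "deltas" is a list that holds one entry, the list of rows, each a list of 4 numbers: the shift along the tool's x, y, z in m, then the turn about the tool's y in degrees. A call has 1 to 5 rows; each row is the pose to reach, as a shift and turn from the pose commanded when the call began, along the tool's axes at that moment; what a row does not reach only later rows make up. A row lasts 1/10 s, in which the tool goes at most 50 mm and 8.59 degrees, less where a joint would pass 70% of its speed; a pose out of reach is approached as far as the arm can. A call with a gripper value outside its range is refused whole. "claw" is the finger opening in m, from 0 to 0.0854, set as the call begins (left out, the last holds). The fingers move at their own pace and stop on an object; "newtons" is the grip in N (left out, the last holds). Time passes only in rows, so rows that repeat a pose let the fingers close. It gives the time, the measured TCP pose, the force and the opening at its end, in the units of the state.
- get_obs(): the state, without advancing time (a new reading comes with each control period).
- camera(name): name is "side" or "top"; returns a dict with "color" (420x560x3 uint8, blue, green, red), "range_z" (420x560 float32, m along the optical axis (not along the pixel's ray), 0 where there is no reading), "fx", "fy", "cx", "cy" (pixels), "T" (4x4, takes a point from camera to world coordinates). Camera axes: x right, y down, z forward; pixel columns grow to the right and rows downward; lengths in m; the calibration is good to about 2 mm. A picture is of the moment at which its call begins.
- job_done(): hands the job in, once; it reports no verdict.
The state is a dict: "time": time; "q": joint angles; "qd": joint speeds; "joint_efforts": joint torques, N m; "ee_pos": TCP position; "tcp_rot": TCP orientation; "wrist_force": force on the tool from outside, world axes, zero at the start; "torque": the same for the moment, N m; "opening": finger opening in m.
Only numpy, scipy, OpenCV 4.12 (cv2) and the standard library are available. Lean on these libraries where they do the work, as an engineer would, in place of code of your own. Each camera call takes 0.05 s, during which the arm holds its last target. There are 200 camera calls.

## Working session

There is one attempt and no reset: what is moved stays moved. The work goes in short steps, Python scripts to look and compute and a tool call to move; the robot and the scene stay as the last step left them, time stands still between calls to the robot, and variables do not carry over. Pictures are saved under pics/ and viewed, about 8 in all and at most 12, crops included, and the job is handed in when it is done.

Besides the shell and the picture viewer there is one more tool, called after ">>>" by a JSON object that holds its "name" and its "arguments". move_arm: Moves the arm, as the interface text tells. Its arguments: {"type":"object","properties":{"deltas":{"type":"array"},"claw":{"type":"number"},"newtons":{"type":"number"}},"required":["deltas"]}

```bash
mkdir -p pics; python3 - <<'E'
from workcell import *
import cv2,numpy as np,pickle
o=get_obs();print({k:np.round(v,3).tolist() for k,v in o.items()},grip_point_offset)
for n in("top","side"):
    c=camera(n);pickle.dump(c,open(n+".pkl","wb"));cv2.imwrite(f"pics/{n}1.png",c["color"]);print(n,c["fx"],c["cx"],c["cy"],np.round(c["T"],3).tolist())
E
```

```text
{'time': 0.0, 'q': [72.078, 5.011, 10.034, 95.102, -0.001, 89.999], 'qd': [0.101, 0.016, -0.06, 0.039, -0.013, 0.024], 'joint_efforts': [-0.001, -52.039, 46.481, 0.016, 0.0, 0.0], 'ee_pos': [0.169, 0.523, 0.231], 'tcp_rot': [-90.079, -0.001, -17.921], 'wrist_force': [0.35, 0.318, -0.25], 'torque': [-0.043, 0.011, 0.007], 'opening': 0.085} 0.0187
top 463.0241415826498 282.9094736876574 209.99554331644313 [[0.009, -0.997, 0.079, 0.511], [-1.0, -0.009, 0.001, -0.047], [-0.0, -0.079, -0.997, 1.027], [0.0, 0.0, 0.0, 1.0]]
side 530.0349744743464 278.29481634798805 212.59956816070522 [[0.83, -0.307, 0.465, 0.051], [-0.557, -0.456, 0.694, -0.811], [-0.001, -0.835, -0.55, 0.699], [0.0, 0.0, 0.0, 1.0]]
```

View pics/top1.png

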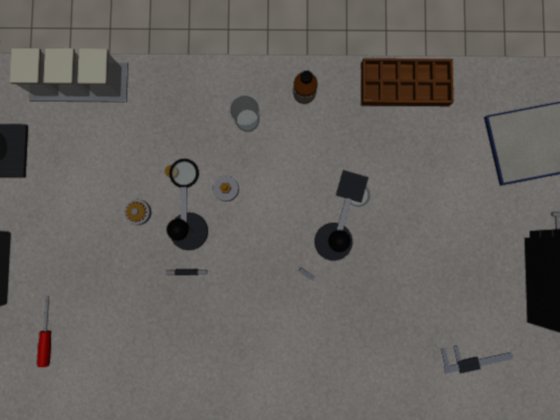

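View pics/side1.png

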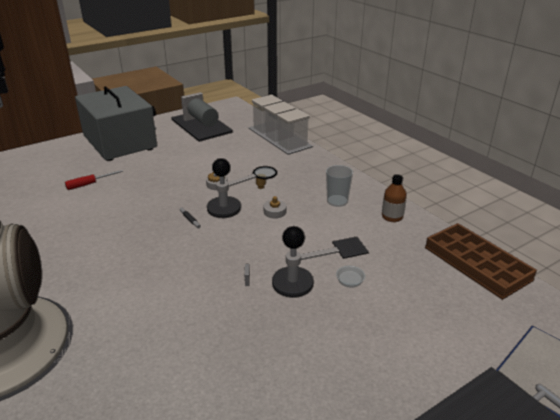

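The top view shows the lens at (184,173), its ball at (178,230), the gear at about (136,211) and the hexagon bolt disc at (226,188). The shade stand is to the right (340,240). The next step is to measure these.

```bash
cat > h.py <<'E'
import numpy as np,cv2,pickle
def ray(c,u,v,z):
    d=c["T"][:3,:3]@np.array([(u-c["cx"])/c["fx"],(v-c["cy"])/c["fy"],1.]);o=c["T"][:3,3]
    return (o+d*(z-o[2])/d[2])[:2]
def proj(c,p):
    q=np.linalg.inv(c["T"])@np.r_[p,1.];return np.array([c["fx"]*q[0]/q[2]+c["cx"],c["fy"]*q[1]/q[2]+c["cy"]])
def blobs(mask,off=(0,0),mn=25):
    cs,_=cv2.findContours(mask.astype(np.uint8),cv2.RETR_EXTERNAL,cv2.CHAIN_APPROX_NONE)
    return [(np.array(cv2.minEnclosingCircle(k)[0])+off,cv2.minEnclosingCircle(k)[1],cv2.contourArea(k)) for k in cs if cv2.contourArea(k)>=mn]
E
python3 - <<'E'
from h import *
t=pickle.load(open("top.pkl","rb"));s=pickle.load(open("side.pkl","rb"))
def points(c):
    v,u=np.nonzero(c["range_z"]>0);z=c["range_z"][v,u]
    p=np.c_[(u-c["cx"])/c["fx"]*z,(v-c["cy"])/c["fy"]*z,z]@c["T"][:3,:3].T+c["T"][:3,3]
    P=np.full(c["range_z"].shape+(3,),np.nan);P[v,u]=p;return P
for n,c in(("top",t),("side",s)):
    P=points(c);hsv=cv2.cvtColor(c["color"],cv2.COLOR_BGR2HSV)
    g=(hsv[...,0]>8)&(hsv[...,0]<28)&(hsv[...,1]>110)&(hsv[...,2]>50)
    near=(abs(P[...,0]-.5)<.2)&(P[...,1]>-.0)&(P[...,1]<.45)
    for b in blobs(g&near,mn=8):print(n,"brass",np.round(b[0],1),round(b[1],1),b[2],ray(c,*b[0],.034).round(4))
    near=(abs(P[...,0]-.5)<.2)&(abs(P[...,1]-.03)<.35)
    m=near&(P[...,2]>.098)&(P[...,2]<.15)
    for b in blobs(m,mn=8):
        q=P[int(b[0][1]),int(b[0][0])];print(n,"ball",b[0].round(1),round(b[1],1),b[2],ray(c,*b[0],.115).round(4),q.round(4))
    dark=(hsv[...,2]<40)
    for b in blobs(dark&near,mn=60):print(n,"dark",b[0].round(1),round(b[1],1),b[2],ray(c,*b[0],.064).round(4),ray(c,*b[0],.115).round(4))
cv2.imwrite("pics/crop1.png",np.hstack([cv2.resize(t["color"][140:270,110:250],None,fx=2.8,fy=2.8,interpolation=2)+25,cv2.resize(s["color"][130:260,185:325],None,fx=2.8,fy=2.8,interpolation=2)+25]))
E
```

```text
top brass [135.1 211.1] 9.9 258.0 [0.5851 0.2718]
top brass [224.9 187.3] 5.2 68.5 [0.6383 0.0796]
top brass [169.  170.5] 5.6 30.0 [0.6739 0.2014]
top ball [338.5 240. ] 11.1 360.0 [ 0.5255 -0.1561] [ 0.5252 -0.1527  0.1354]
top ball [177.  228.7] 11.3 369.0 [0.545  0.1621] [0.5455 0.1572 0.1365]
top dark [185.5 271. ] 10.7 79.0 [0.4597 0.1539] [0.4624 0.1433]
top dark [333.  241.2] 18.3 958.0 [ 0.5237 -0.1508] [ 0.5231 -0.1453]
top dark [187.  230.1] 20.2 1014.5 [0.5441 0.153 ] [0.5424 0.1424]
top dark [351.4 185.8] 16.6 566.0 [ 0.6399 -0.1893] [ 0.6331 -0.1818]
top dark [183.8 172.7] 14.4 603.5 [0.6646 0.1628] [0.6565 0.1517]
side brass [274.5 201.7] 5.0 48.0 [0.6313 0.0714]
side brass [260.  182.7] 4.8 43.5 [0.6507 0.166 ]
side brass [213.1 177.2] 5.2 41.5 [0.5663 0.2559]
side ball [293.4 236.9] 11.6 393.0 [ 0.5215 -0.159 ] [ 0.5122 -0.1709  0.1281]
side ball [221. 167.] 9.5 261.0 [0.5412 0.1581] [nan nan nan]
side dark [292.  284.5] 19.2 90.0 [ 0.4764 -0.2201] [ 0.4422 -0.2675]
side dark [293.1 237.4] 10.8 329.5 [ 0.5614 -0.1031] [ 0.5204 -0.1599]
side dark [223.5 209. ] 15.6 65.0 [0.4953 0.0693] [ 0.4597 -0.0014]
side dark [220.5 167.5] 8.9 212.0 [0.5817 0.2411] [0.5391 0.1566]
```

View pics/crop1.png

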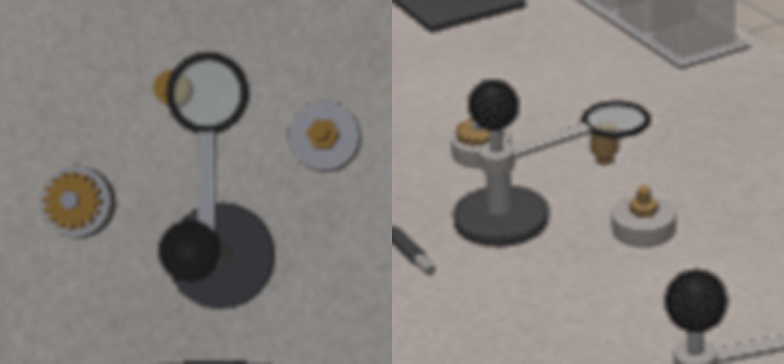

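>>> {"name": "move_arm", "arguments": {"deltas": [[[0.039,0,-0.0192,0],[0.078,0,-0.0384,0],[0.117,0,-0.0576,0],[0.156,0,-0.0768,0],[0.195,0,-0.096,0]]], "claw": 0.0854, "newtons": 100}}

```text
time: 0.6
ee_pos: [0.3261, 0.3705, 0.231]
tcp_rot: [-90.0, 0.0, -17.9]
wrist_force: [0.4, 0.8, 0.6]
opening: 0.0853
```

>>> {"name": "move_arm", "arguments": {"deltas": [[[0.039,0,-0.0192,0],[0.078,0,-0.0384,0],[0.117,0,-0.0576,0],[0.156,0,-0.0768,0],[0.195,0,-0.096,0]]]}}

```text
time: 1.1
ee_pos: [0.4822, 0.2191, 0.231]
tcp_rot: [-90.0, 0.0, -17.9]
wrist_force: [1.0, 0.6, 0.7]
opening: 0.0855
```

>>> {"name": "move_arm", "arguments": {"deltas": [[[0.039,0,-0.0192,0],[0.0776,0,-0.0383,0],[0.0776,0,-0.0383,0],[0.0776,0,-0.0383,0],[0.0776,0,-0.0383,0]]]}}

```text
time: 1.6
ee_pos: [0.5428, 0.1608, 0.2311]
tcp_rot: [-90.0, 0.0, -17.9]
wrist_force: [-0.4, 0.6, 1.0]
opening: 0.0854
```

```bash
python3 - <<'E'
from workcell import *
from h import *
o=get_obs();print(o["time"],o["q"],o["ee_pos"],o["tcp_rot"],o["wrist_force"])
t,s=camera("top"),camera("side")
cv2.imwrite("pics/crop2.png",np.hstack([cv2.resize(t["color"][120:270,100:250],(390,390))+25,cv2.resize(s["color"][90:240,150:300],(390,390))+25]))
E
```

```text
1.6 [1.64923922e+01 7.25278569e+00 1.25330234e+01 9.53144017e+01
 1.24229861e-02 3.43934959e+01] [0.54275019 0.16075599 0.23112927] [-9.00090472e+01  3.52088215e-02 -1.79011102e+01] [-0.40203158  0.58924834  1.0362745 ]
```

View pics/crop2.png

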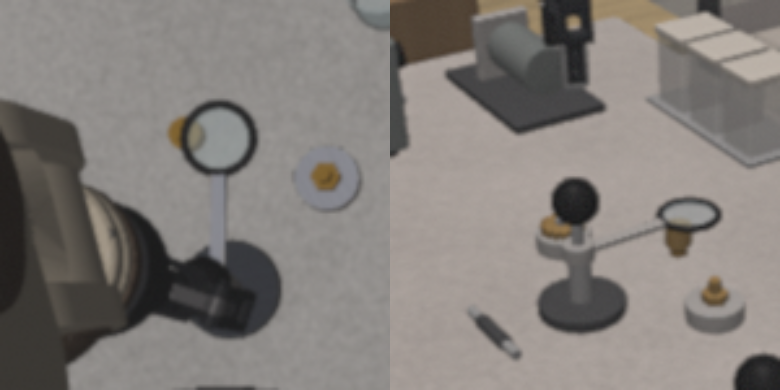

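The gripper stands over the lens ball, with q6 at 34°, so there is room for the counterclockwise turn. Next I lower it.

>>> {"name": "move_arm", "arguments": {"deltas": [[[0,0.035,0,0],[0,0.07,0,0],[0,0.105,0,0],[0,0.137,0,0],[0,0.137,0,0]]]}}

```text
time: 2.2
ee_pos: [0.5404, 0.1605, 0.0902]
tcp_rot: [-90.2, 0.3, -17.8]
wrist_force: [-0.4, -0.2, -1.1]
opening: 0.0854
```

```bash
python3 - <<'E'
from workcell import *
from h import *
s=camera("side")
print(proj(s,[.5425,.16,.115]),get_obs()["wrist_force"])
cv2.imwrite("pics/crop3.png",cv2.resize(s["color"][110:230,160:300],None,fx=4,fy=4)+25)
E
```

```text
[221.08018444 166.52040641] [-0.28019881  0.66388486  0.22329917]
```

View pics/crop3.png

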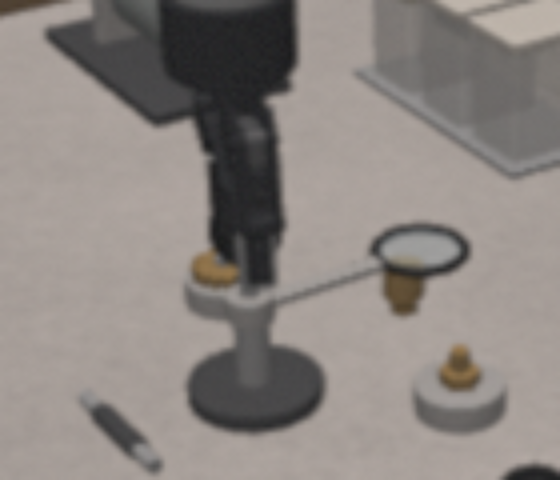

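The fingers straddle the ball (crop around (245,210)) and nothing is touching. I close now.

>>> {"name": "move_arm", "arguments": {"deltas": [[[0,0,0,0],[0,0,0,0],[0,0,0,0],[0,0,0,0],[0,0,0,0]]], "claw": 0.03, "newtons": 80}}

```text
time: 2.75
ee_pos: [0.5442, 0.161, 0.0966]
tcp_rot: [-89.8, -0.1, -17.9]
wrist_force: [-1.3, 3.0, 7.6]
opening: 0.0416
```

>>> {"name": "move_arm", "arguments": {"deltas": [[[0,0,0,0],[0,0,0,0],[0,0,0,0]]]}}

```text
time: 3.05
ee_pos: [0.5442, 0.161, 0.0966]
tcp_rot: [-89.8, -0.1, -17.9]
wrist_force: [-0.9, 2.8, 7.7]
opening: 0.0407
```

The opening is below 44 mm and the tool is being lifted, so the grip is above the equator. I will reopen, go 5 mm lower and grip again.

>>> {"name": "move_arm", "arguments": {"deltas": [[[0,0,0,0],[0,0,0,0],[0,0,0,0],[0,0.005,0,0],[0,0.005,0,0]]], "claw": 0.06}}

```text
time: 3.55
ee_pos: [0.5429, 0.1601, 0.0884]
tcp_rot: [-90.0, 0.1, -17.9]
wrist_force: [-0.4, -0.0, 0.3]
opening: 0.06
```

>>> {"name": "move_arm", "arguments": {"deltas": [[[0,0,0,0],[0,0,0,0],[0,0,0,0],[0,0,0,0],[0,0,0,0]]], "claw": 0.03}}

```text
time: 4.05
ee_pos: [0.5435, 0.1612, 0.0896]
tcp_rot: [-89.9, 0.0, -17.9]
wrist_force: [0.1, 6.1, 1.3]
opening: 0.0412
```

```bash
python3 - <<'E'
from workcell import *
o=get_obs();print(o)
E
```

```text
{'time': 4.05, 'q': array([16.47425958,  6.78426379, -3.6231864 , 79.52941467,  0.09318621,
       34.35892022]), 'qd': array([-0.07106666,  0.03615507,  0.05823255, -0.03105432,  0.10594111,
        0.10381326]), 'joint_efforts': array([-2.94955976e+00, -5.34294820e+01,  4.53963161e+01,  6.72531165e-01,
       -1.51605785e+00,  1.91296963e-02]), 'ee_pos': array([0.54348235, 0.16120463, 0.08964549]), 'tcp_rot': array([-8.98874412e+01,  4.72733378e-04, -1.78846088e+01]), 'wrist_force': array([0.05477773, 6.10976331, 1.25982603]), 'torque': array([ 1.20873058, -0.03174187,  0.06254397]), 'opening': 0.041169912021589344}
```

>>> {"name": "move_arm", "arguments": {"deltas": [[[0.0005,0,0.001,0],[0.001,0,0.0015,-5],[0.001,0,0.0015,-10],[0.001,0,0.0015,-15],[0.001,0,0.0015,-15]]]}}

```text
time: 4.55
ee_pos: [0.5435, 0.1613, 0.0896]
tcp_rot: [-90.0, 0.1, -2.7]
wrist_force: [-8.5, 0.5, 6.0]
opening: 0.0415
```

```bash
cat > look.py <<'E'
from workcell import *
from h import *
import sys
def look(fn=None):
    o=get_obs();print(o["time"],o["q"].round(1),o["ee_pos"].round(4),o["tcp_rot"].round(1),o["wrist_force"].round(1),o["torque"].round(2),round(o["opening"],4))
    t,s=camera("top"),camera("side")
    K=np.array([.545,.162])
    for n,c in(("top",t),("side",s)):
        v=c["color"].max(2);m=(v<45).astype(np.uint8)
        # ring: dark contour with bright hole
        cs,h=cv2.findContours(m,cv2.RETR_CCOMP,cv2.CHAIN_APPROX_NONE)
        for k,hh in zip(cs,h[0]):
            if hh[3]>=0 and cv2.contourArea(k)>60:
                (x,y),(a,b),_=cv2.fitEllipse(k)
                p=ray(c,x,y,.064)
                if abs(np.linalg.norm(p-K)-.12)<.02: print(n,"ring",round(x,1),round(y,1),round(a,1),round(b,1),p.round(4),"ang",np.degrees(np.arctan2(*(p-K)[::-1])).round(1))
    if fn: cv2.imwrite(fn,np.hstack([cv2.resize(t["color"][120:270,100:250],(390,390))+25,cv2.resize(s["color"][90:240,150:300],(390,390))+25]))
    return t,s
if __name__=="__main__":look(sys.argv[1] if len(sys.argv)>1 else None)
E
python3 look.py pics/crop4.png
```

```text
4.55 [16.5  7.  -3.4 79.7  0.  19.3] [0.5435 0.1613 0.0896] [-90.    0.1  -2.7] [-8.5  0.5  6. ] [0.31 1.58 0.31] 0.0415
top ring 168.5 174.9 24.9 25.5 [0.6597 0.1947] ang 15.9
```

View pics/crop4.png

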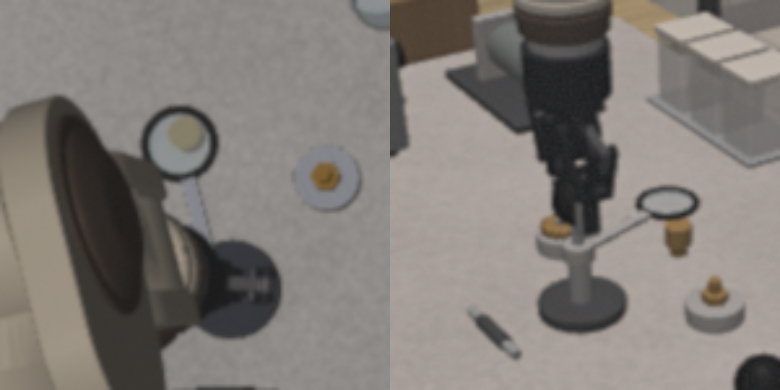

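The lens follows the tool one to one: it turned 15.5° for 15.2° of tool turn. I continue.

>>> {"name": "move_arm", "arguments": {"deltas": [[[-0.001,0,0,-6],[-0.001,0,0,-12],[-0.001,0,0,-18],[-0.001,0,0,-24],[-0.001,0,0,-30]]]}}

```text
time: 5.15
ee_pos: [0.5435, 0.1615, 0.0896]
tcp_rot: [-90.0, 0.0, 27.3]
wrist_force: [-3.5, 0.6, 3.7]
opening: 0.0412
```

>>> {"name": "move_arm", "arguments": {"deltas": [[[0,0,0,-6],[0,0,0,-12],[0,0,0,-18],[0,0,0,-24],[0,0,0,-24]]]}}

```text
time: 5.65
ee_pos: [0.5434, 0.1616, 0.0896]
tcp_rot: [-90.0, 0.0, 51.2]
wrist_force: [-3.7, 1.9, 4.9]
opening: 0.0413
```

```bash
python3 look.py pics/crop5.png
```

```text
5.65 [ 16.5   6.9  -3.5  79.6   0.  -34.6] [0.5434 0.1616 0.0896] [-90.    0.   51.2] [-3.7  1.9  4.9] [0.45 0.99 0.25] 0.0413
```

View pics/crop5.png

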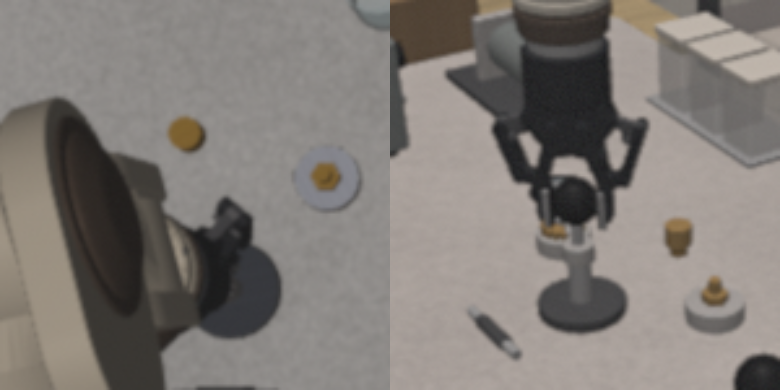

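The side view shows the ball gripped at its equator and the lens hidden behind it near the gear. I let go and move clear to check.

>>> {"name": "move_arm", "arguments": {"deltas": [[[0,0,0,0],[0,0,0,0],[0,0,0,0],[0,0,0,0]]], "claw": 0.0854}}

```text
time: 6.15
ee_pos: [0.5438, 0.1614, 0.0892]
tcp_rot: [-90.0, 0.0, 51.0]
wrist_force: [-0.1, -0.2, 0.4]
opening: 0.0856
```

>>> {"name": "move_arm", "arguments": {"deltas": [[[0,-0.03,0,0],[0,-0.07,0,0],[0,-0.11,0,0],[0,-0.14,0,0],[0,-0.14,0,0]]]}}

```text
time: 6.65
ee_pos: [0.5451, 0.1618, 0.2341]
tcp_rot: [-90.2, -0.3, 51.0]
wrist_force: [0.4, -0.0, 0.2]
opening: 0.0854
```

>>> {"name": "move_arm", "arguments": {"deltas": [[[-0.04,0,-0.012,0],[-0.08,0,-0.024,0],[-0.12,0,-0.036,0],[-0.16,0,-0.048,0],[-0.2,0,-0.06,0]]]}}

```text
time: 7.15
ee_pos: [0.4638, -0.0332, 0.2286]
tcp_rot: [-90.0, 0.0, 51.1]
wrist_force: [0.8, 0.1, 1.3]
opening: 0.0853
```

>>> {"name": "move_arm", "arguments": {"deltas": [[[-0.03,0,-0.01,0],[-0.06,0,-0.02,0],[-0.06,0,-0.02,0]]]}}

```text
time: 7.45
ee_pos: [0.4414, -0.0936, 0.2289]
tcp_rot: [-90.0, 0.0, 50.9]
wrist_force: [0.4, 0.1, -0.3]
opening: 0.0853
```

```bash
python3 look.py pics/crop6.png
```

```text
7.45 [-11.9  -8.5  -3.3  95.2  -0.  -62.8] [ 0.4414 -0.0936  0.2289] [-90.    0.   50.9] [ 0.4  0.1 -0.3] [ 0.01 -0.01 -0.  ] 0.0853
top ring 129.5 209.5 24.8 25.6 [0.5861 0.2742] ang 69.9
```

View pics/crop6.png

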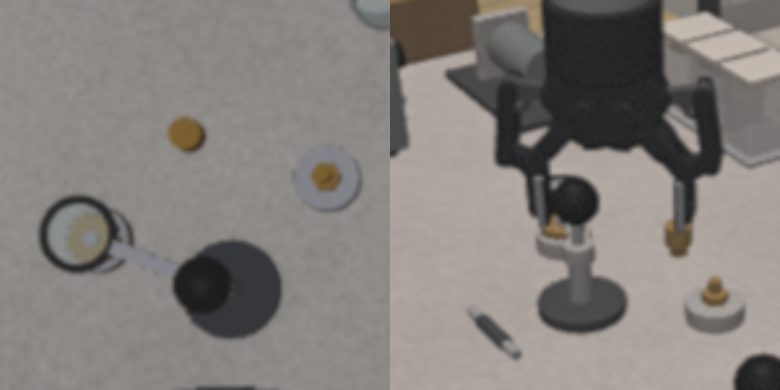

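The top view shows the lens ring at (129.5,209.5) over the gear. Seen from the knob it lies at 69.9°, the same bearing as the gear. The gripper is open and clear, so I hand in.

```bash
python3 -c "
from workcell import *;job_done()"
```

```text
the job is handed in; nothing more can be done
```

I swung the lens over the brass gear by turning its own ball knob about 69° counterclockwise. Then I let go, moved the open gripper clear and handed the job in at about 7.5 s. I touched only that ball, and never went near the stand with the square shade.

- **Final check (top camera):** the lens centre is at (0.586, 0.274) and the gear at (0.585, 0.272). Both lie at 69.9° as seen from the knob. The remaining 2–3 mm is along the arm, because the gear stands about 117 mm from the knob's axis and the lens 120 mm. Turning the knob cannot remove that.
- **First grip:** it closed above the ball's widest part and was pushed upward with about 8 N, so I reopened, went 5 mm lower and gripped again.
- **Disagreements:** the gripper read about 41 mm on the 44 mm ball in both grips. I put this down to soft pads but did not confirm it. The two cameras differed by up to 6 mm on the ball's position, and the side camera put the gear about 25 mm away from the top camera's reading, partly hidden by the stand. The gear's position therefore rests on the top camera alone.
- **Forces:** the highest wrist force I read was about 10 N.

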